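# Swap spout and snap cap on a dispenser, click the cap home and keep it pressed

## Task

Close the dispenser canister: the pouring spout on its neck and the snap cap on the parking peg must change places (set one down on the bench meanwhile). First park the spout on the peg and let it go; then press the snap cap onto the neck until it clicks, and after the click keep hold of it and go on pushing it firmly down so that the springy seal stays squeezed well in: finish like that, still holding and pressing. Leave the plaster cast, the small dropper bottle and the tin where they are.

Things in the scene. Friction and masses are not known exactly. Their poses are not given: they have to be found in the camera images.
- cap_mid (a point): Snap cap, loose, grey plastic, 40 g: straight upright cylinder 44 mm wide (45 over its fine ribs), 45 mm tall, flat closed top, open foot. Point: its centre, 22.5 mm above its foot; z is up along its axis. Inside, a 4 mm high lip at the foot narrows the mouth to 27 mm; above it the bore is 34 mm wide, up to 33 mm from the foot. At first it stands loosely over the peg, foot on the stand.
- spout_mid (a point): Pouring spout, loose, grey plastic, 40 g: 44 mm wide and straight for the lower 38 mm, then tapering to 20 mm at the top; 70 mm tall, hollow (35 mm bore, open foot). Point: its centre, 35 mm above its foot; z is up along its axis. At first it stands loosely over the canister's neck, foot on the seal; it lifts straight off, without a snap.
- canister: Dispenser canister, fixed: white, round, 104 mm wide, shoulder 74 mm high; origin at the centre of its underside, z up. On top a rubber seal ring and a steel neck (the stud), 24 mm wide, up to 106 mm above the bench, its last 8 mm tapering to 14 mm. Four sprung balls stick 4 mm out of the neck, 88.5 mm above the bench.
- neck_seat (a point): Centre of the seal's upper face at rest, on the neck's axis, 80 mm above the bench; the neck rises 26 mm above it. The cap meets the sprung balls with its foot about 14 mm above this point, needs about 10 N (up to 15 N) to pass them; the force drops (the click) as its foot comes from 7 to 4 mm above it: the balls spring out over the lip and draw the cap down to the seal.
- seal (a joint): Squeeze of the rubber seal ring (46 mm wide) round the neck: 0 at rest, grows as it is pressed down, at most 0.005 m; 2.5 N per mm. A clicked cap left alone squeezes it by 1 mm or so; firmly held down means well over 2 mm (more than 5 N), best 3 to 4 mm.
- peg_seat (a point): Centre of the flat top of the parking stand's foot, 30 mm above the bench, where a parked part's foot rests; z up. The stand is fixed: aluminium disc 80 mm wide and 30 mm high with a plain steel peg 20 mm wide rising 26 mm above this point, its last 6 mm tapering to 10 mm. No snap here.
- cast: Bystander: plaster dental cast, 62 x 64 mm, 45 mm tall, origin at the centre of its underside. Leave alone.
- dropper: Bystander: small white plastic dropper bottle, 36 mm in diameter, 85 mm tall, origin at the centre of its underside. Leave alone.
- tin: Bystander: flat round aluminium tin, 76 mm in diameter, 32 mm tall, origin at the centre of its underside. Leave alone.
Things that resemble listed ones, but are neither listed nor needed, are in the scene too. What is shaped like the part that bears cap_mid but brown is not meant.

How it is judged (in metres and radians):
On the way, in this order (a step that is already met when the one before it is completed fails the run):
1. the spout stands parked over the peg, its foot down on the stand, and is let go (horizontal distance between spout_mid and peg_seat below 0.011 m and z of spout_mid in the frame of peg_seat between 0.031 and 0.039 m and angle between spout_mid's own z axis and vertical below 0.12 rad and contact force between the fingers and spout below 0.2 N), for 0.2 s.
2. the cap has clicked onto the neck: upright, its foot within 2.5 mm of the seal's rest level (horizontal distance between cap_mid and neck_seat below 0.004 m and z of cap_mid in the frame of neck_seat below 0.025 m and angle between cap_mid's own z axis and vertical below 0.12 rad), for 0.1 s.
At the end, for the whole second after the job is handed in: Spout upright over the peg, foot on the stand (4 mm in height, 11 mm sideways), untouched; cap clicked on the neck (centred to 4 mm, foot at most 2.5 mm above the seal's rest level, upright to 7 degrees), fingers on it, seal squeezed over 2 mm, through the last second (all of step 1 and all of step 2 and value of joint seal above 0.002 m and contact force between the fingers and cap above 3 N); the arm keeps its last pose, push and grip.
It fails at once if the plaster cast is moved by more than 30 mm (distance of cast from where it was at the start of the episode above 0.03 m).
It fails at once if the dropper bottle is moved by more than 30 mm (distance of dropper from where it was at the start of the episode above 0.03 m).
It fails at once if the wax tin is moved by more than 30 mm (distance of tin from where it was at the start of the episode above 0.03 m).
It also fails if it takes over 67 s, if anything falls off the work surface, if the arm or the gripper's body presses on something with over 40 N, if the wrist force passes 120 N, or if a joint passes its speed limit or range.

## Robot

A 6-joint arm with a two-finger parallel gripper is mounted at the origin on the work surface. World frame = base frame: x ahead of the robot, y to its left, z up, the work surface at z = 0. Lengths are in mm, angles in rad, forces in N, time in s.
With the tool pointing down it reaches from about 275 to 1000 mm from the base axis. Payload 8.4 kg.
Tool frame: the origin (TCP) lies midway between the tips of the shut fingers; the grasp point (between the pads) lies 19 mm behind it (r.grip_point_offset is the distance from the TCP to the grasp point, in mm); z points along the fingers, x is the direction in which the jaws open and shut, and the axes are right-handed (so a half turn about z gives the same grasp; the last joint's range is limited). The gripper opens to 85 mm and grips with 20 to 120 N. Pads are 22 mm wide; open, the fingers measure 114 mm over their backs; the gripper's body (76 mm by 85 mm) begins 54 mm behind the grasp point. The pads swing forward as they close: fully open they stand 13 mm farther back than shut.
Start: joints at [1.161, 0.353, 1.633, -0, 1.155, -0.002], TCP at [247.868, 573.75, 199.181] pointing down, gripper open.
Joint ranges: [-2.63, 2.63], [-0.92, 2.1], [0.06, 2.66], [-1.3, 4.44], [0, 2.69], [-3.02, 3.02]. Speed limits (rad/s): [2.22, 2.22, 2.79, 3.14, 3.14, 3.14].

## Interface

Orientations are given as [roll, pitch, yaw] about the fixed x, y, z axes, in that order (R = Rz(yaw) Ry(pitch) Rx(roll)).
In Python, from rig import monitor, vision, sign_off, r gives the robot as it stands.
- The arm moves only by the shell command python3 -m inch 'ROWS' [FORCE]. ROWS is JSON, a list of rows, each an object with "dp": the shift along the tool's x, y, z in mm, a list of three; "angular": the turn, a rotation vector about the tool's x, y, z in rad, a list of three; "fingers": the closure in counts, from 0 (fully open) to 255 (shut). A call has 1 to 12 rows; each row is the pose to reach, as a shift and turn from the pose commanded when the call began, along the tool's axes at that moment; what a row does not reach only later rows make up. A row lasts 1/12 s, in which the tool goes at most 41.7 mm and 7.16 degrees, less where a joint would pass 70% of its speed; a pose out of reach is approached as far as the arm can. A call with a gripper value outside its range is refused whole. The fingers move at their own pace and stop on an object; FORCE is the grip in N (left out, the last holds). Time passes only in rows, so rows that repeat a pose let the fingers close. It gives the time, the measured TCP pose, the force and the opening at its end, in the units of the state.
- monitor.sense(): the state, without advancing time (a new reading comes with each control period).
- vision.grab_frame(name): name is "scene" or "top" or "wrist"; returns (picture, depth): 384x512x3 uint8, blue, green, red; 384x512 float32, mm along the optical axis (not along the pixel's ray), 0 where there is no reading.
- vision.camera_params(name): a dict with "fx", "fy", "cx", "cy" (pixels), "R" (3x3) and "t" (3): a world point X has camera coordinates R X + t. Camera axes: x right, y down, z forward; pixel columns grow to the right and rows downward; lengths in mm; the calibration is good to about 2 mm. A picture is of the moment at which its call begins: read the wrist's pose just before it. camera_params takes no time and is no camera call; for the wrist camera it gives the pose at the moment of the call.
- sign_off(): hands the job in, once; it reports no verdict.
The state is a dict: "clock": time; "qpos": joint angles; "qvel": joint speeds; "joint_efforts": joint torques, N m; "eef_pos": TCP position; "tcp_rot": TCP orientation; "contact_force": force on the tool from outside, world axes, zero at the start; "wrist_torque": the same for the moment, N m; "opening": opening from 0.0 (shut) to 1.0 (fully open).
Only numpy, scipy, OpenCV 4.12 (cv2) and the standard library are available. Lean on these libraries where they do the work, as an engineer would, in place of code of your own. Each camera call takes 0.05 s, during which the arm holds its last target.

## Working session

There is one attempt and no reset: what is moved stays moved. The work goes in short steps, Python scripts to look and compute and a shell command to move; the robot and the scene stay as the last step left them, time stands still between calls to the robot, and variables do not carry over. Pictures are saved under pics/ and viewed, and the job is handed in when it is done.

```bash
ls; mkdir -p pics
python3 - <<'E'
from rig import monitor, vision, r
import cv2
print(monitor.sense())
for n in ["scene","top","wrist"]:
    p=vision.camera_params(n); print(n,p)
    im,d=vision.grab_frame(n); cv2.imwrite(f"pics/{n}0.png",im)
    import numpy as np; np.save(f"pics/{n}0.npy",d)
E
```

```text
pics
{'clock': 0.0, 'qpos': array([ 1.16058411e+00,  3.53653942e-01,  1.63415530e+00,  3.10378088e-05,
        1.15518350e+00, -2.41576234e-03]), 'qvel': array([ 4.09200197e-04, -1.11191267e-03,  5.61531063e-04, -1.10623333e-03,
        3.46828091e-04,  8.17796150e-06]), 'joint_efforts': array([-6.28478074e-05, -6.05240965e+01, -3.42067087e+01,  1.47045812e-04,
        9.36606608e-03, -1.86209815e-05]), 'eef_pos': array([247.65568089, 573.26380651, 198.44903434]), 'tcp_rot': array([-3.14156089e+00,  1.40001623e-03,  1.16298734e+00]), 'contact_force': array([ 0.82690351, -0.16718559,  0.18330646]), 'wrist_torque': array([ 0.00764578, -0.03179019, -0.03753975]), 'opening': 0.9997454838626889}
scene {'fx': 491.53043291737157, 'fy': 491.53043291737157, 'cx': 249.9169874175771, 'cy': 195.76242102800745, 'R': array([[ 0.66796548,  0.7439871 , -0.01747293],
       [ 0.48387699, -0.45203271, -0.74935271],
       [-0.56540709,  0.492087  , -0.66194049]]), 't': array([-397.55651953, -180.76175897, 1633.83058036])}
top {'fx': 473.99762800990396, 'fy': 473.99762800990396, 'cx': 255.43257091446657, 'cy': 196.76324589628678, 'R': array([[-2.12107579e-03, -9.99939631e-01,  1.07812070e-02],
       [-9.93399584e-01,  8.70504202e-04, -1.14701828e-01],
       [ 1.14685519e-01, -1.09533378e-02, -9.93341460e-01]]), 't': array([  13.52842346,  589.63054264, 1239.72460571])}
wrist {'fx': 294.74311102146197, 'fy': 294.74311102146197, 'cx': 252.43875521658484, 'cy': 193.96703295279954, 'R': array([[ 0.39545942,  0.91848219, -0.00152079],
       [ 0.87286429, -0.37530192,  0.31185959],
       [ 0.28586672, -0.12465526, -0.95012698]]), 't': array([-625.52382054,  -41.57785142,  380.48852292])}
```

View pics/scene0.png

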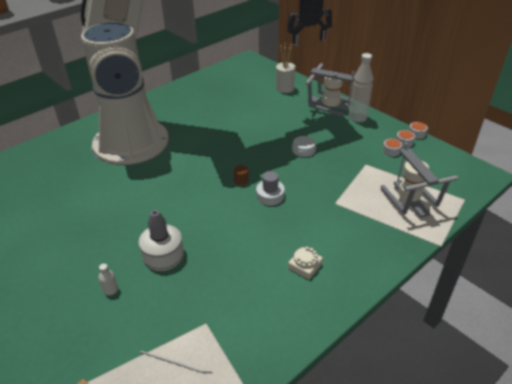

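View pics/top0.png

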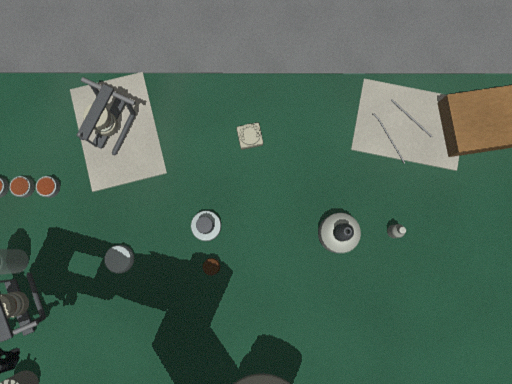

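View pics/wrist0.png

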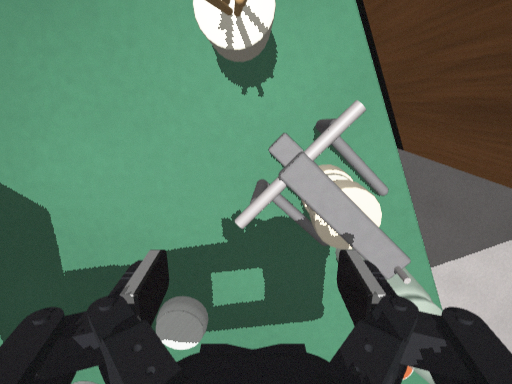

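The scene view shows the canister with the spout at (162,240), the stand with the grey cap at (270,188) and the brown look-alike at (241,176). The tin is at (304,146), the dropper at (109,281) and the cast at (306,262). In the top view the canister is at (341,232), the stand and cap at (206,225), and the brown cap at (211,267). The cap I want is the grey one on the peg. I'll confirm it in a crop and measure.

```bash
cat > h.py <<'E'
import numpy as np, cv2
from rig import vision
def ray(P,u,v,z):
    R,t=np.array(P["R"]),np.array(P["t"]); C=-R.T@t
    d=R.T@np.array([(u-P["cx"])/P["fx"],(v-P["cy"])/P["fy"],1.0]); return C+d*(z-C[2])/d[2]
def proj(P,X):
    c=np.array(P["R"])@np.array(X,float)+np.array(P["t"]); return P["fx"]*c[0]/c[2]+P["cx"],P["fy"]*c[1]/c[2]+P["cy"]
def cloud(P,d):
    v,u=np.mgrid[:d.shape[0],:d.shape[1]]
    c=np.stack([(u-P["cx"])/P["fx"]*d,(v-P["cy"])/P["fy"]*d,d],-1)
    return (c-np.array(P["t"]))@np.array(P["R"])
def fitc(p,r=None):
    from scipy.optimize import least_squares
    f=lambda q:np.hypot(p[:,0]-q[0],p[:,1]-q[1])-(r if r else q[2])
    s=least_squares(f,[*p.mean(0)[:2]]+([] if r else [30]),loss="soft_l1"); return s.x,np.sqrt(np.mean(s.fun**2))
E
python3 - <<'E'
from h import *
a=cv2.imread("pics/top0.png")[185:285,170:420]; b=cv2.imread("pics/scene0.png")[130:290,90:330]
cv2.imwrite("pics/c1.png",np.vstack([cv2.resize(a,(720,288),interpolation=2),cv2.resize(b,(720,480),interpolation=2)])[:600+168].copy()[:768,:][:, :])
cv2.imwrite("pics/c1a.png",cv2.resize(a,(750,300),interpolation=2));cv2.imwrite("pics/c1b.png",cv2.resize(b,(720,480),interpolation=2))
for n in["top","scene"]:
    P=vision.camera_params(n);d=np.load(f"pics/{n}0.npy");X=cloud(P,d)
    for nm,c in {"can":[(341,232),(162,245)],"stand":[(206,225),(270,190)]}.items():
        u,v=c[n=="scene"]; W=X[v-50:v+50,u-40:u+40].reshape(-1,3)
        print(n,nm,"z max",np.percentile(W[:,2],[50,99,100]))
        h,e=np.histogram(W[:,2],np.arange(-10,200,5)); print([(int(a),int(k)) for a,k in zip(e,h) if k>5])
E
```

```text
top can z max [1.11717135e+00 1.47496286e+02 1.29895570e+03]
[(-10, 133), (-5, 2763), (0, 3407), (5, 314), (10, 15), (15, 13), (20, 7), (25, 13), (30, 8), (35, 7), (40, 10), (45, 7), (50, 15), (55, 51), (60, 178), (65, 219), (70, 355), (75, 158), (80, 13), (85, 10), (95, 6), (100, 10), (105, 13), (110, 10), (115, 12), (120, 41), (125, 33), (130, 21), (135, 32), (140, 29), (145, 31), (150, 20)]
top stand z max [6.91917922e-01 7.64779126e+01 1.29895570e+03]
[(-10, 164), (-5, 3129), (0, 3486), (5, 251), (10, 10), (20, 10), (25, 192), (30, 235), (35, 26), (40, 111), (45, 109), (50, 9), (65, 12), (70, 110), (75, 105)]
scene can z max [  2.33607419 145.23314523 939.09782174]
[(-5, 1251), (0, 4666), (5, 234), (10, 61), (15, 66), (20, 48), (25, 56), (30, 58), (35, 60), (40, 60), (45, 59), (50, 46), (55, 81), (60, 134), (65, 178), (70, 296), (75, 149), (80, 36), (85, 28), (90, 22), (95, 32), (100, 23), (105, 29), (110, 24), (115, 30), (120, 47), (125, 37), (130, 35), (135, 37), (140, 32), (145, 41), (150, 19)]
scene stand z max [  2.27501692  77.51412294 939.09782174]
[(-5, 1271), (0, 5092), (5, 424), (10, 74), (15, 88), (20, 86), (25, 116), (30, 310), (35, 91), (40, 60), (45, 111), (50, 22), (55, 21), (60, 24), (65, 21), (70, 53), (75, 93)]
```

View pics/c1a.png

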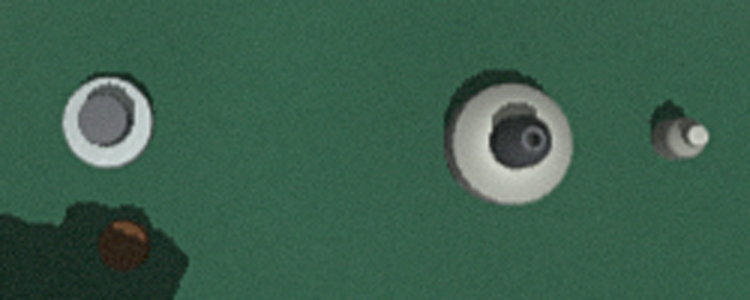

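View pics/c1b.png

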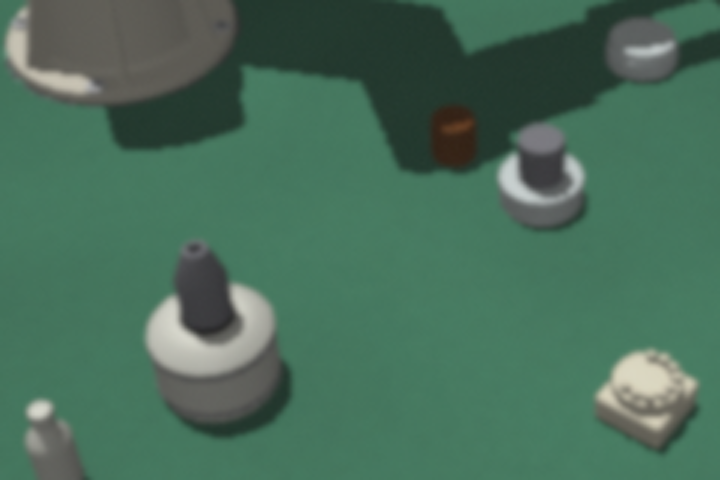

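The crops confirm it: the grey cap sits on the bright disc (top 206,225), the dark spout is on the white canister (341,232), and the brown look-alike stands on the bench. Next I'll fit circles for the centres.

Run:
```python
from h import *
for n in["top","scene"]:
    P=vision.camera_params(n);im=cv2.imread(f"pics/{n}0.png").astype(int);X=cloud(P,np.load(f"pics/{n}0.npy"))
    fg=~((im[...,1]>im[...,2]+12))
    # not green
    for nm,c,zr,r in [("can",[(341,232),(162,245)],(60,74),52),("stand",[(206,225),(270,190)],(22,36),40)]:
        u,v=c[n=="scene"]; S=np.zeros(fg.shape,bool); S[v-45:v+45,u-36:u+36]=1
        for z,rr,lab in ([(74,None,'x')] if nm=="can" else [(30,40,'disc')]):
            m=(S&fg&(X[...,2]>15)).astype(np.uint8)
        k,l,st,ce=cv2.connectedComponentsWithStats(m); i=1+np.argmax(st[1:,4]); print(n,nm,"blob",st[i],ce[i])
        b=X[S&(X[...,2]>15)]
        for za,zb in [(15,60),(60,80),(66,82),(85,118),(125,152)] if nm=="can" else [(5,22),(25,36),(36,70),(64,82)]:
            q=b[(b[:,2]>za)&(b[:,2]<zb)]
            if len(q)>20:
                (cc,rad),_,_=cv2.minEnclosingCircle(q[:,:2].astype(np.float32)),0,0
                print("  z",za,zb,len(q),"mean",q.mean(0).round(1),"enc",np.round(cc,1),round(rad,1),"mid",((q.max(0)+q.min(0))/2).round(1), "zmed",np.median(q[:,2]).round(1))
P=vision.camera_params("top");X=cloud(P,np.load("pics/top0.npy"))
for nm,u,v,z in [("brown",211,267,45),("tin",119,259,32),("dropper",398,231,70),("cast",250,135,40)]: print(nm,ray(P,u,v,z).round(0))
```

```text
top can blob [ 318  213   43   40 1326] [339.20437406 232.50829563]
  z 15 60 131 mean [ 486.5 -180.8   44.1] enc [ 493.4 -209.3] 52.8 mid [ 492.9 -209.    37.6] zmed 50.4
  z 60 80 910 mean [ 492.3 -205.    70.2] enc [ 493.3 -209. ] 51.9 mid [ 492.6 -209.    70. ] zmed 70.9
  z 66 82 699 mean [ 492.8 -205.2   72.4] enc [ 492.9 -208.8] 48.9 mid [ 492.3 -210.2   73.5] zmed 72.4
  z 85 118 57 mean [ 489.9 -199.   102.1] enc [ 492.4 -205.5] 21.3 mid [ 491.8 -206.4  100.8] zmed 104.3
  z 125 152 159 mean [ 492.6 -205.7  138.6] enc [ 492.3 -209.1] 19.9 mid [ 492.3 -209.1  138.6] zmed 138.7
top stand blob [191 211  30  30 654] [205.60550459 224.91743119]
  z 25 36 437 mean [511.8 144.5  30.3] enc [476.1 136.7] 78.0 mid [477.5 146.3  30.5] zmed 30.3
  z 36 70 206 mean [430.7 131.5  46.7] enc [473.5 130.6] 77.8 mid [474.7 135.5  53.1] zmed 45.2
  z 64 82 229 mean [514.1 146.1  74.7] enc [514.1 146.7] 22.4 mid [514.6 146.2  72.4] zmed 74.8
scene can blob [ 139  211   44   57 1692] [160.13829787 242.58451537]
  z 15 60 534 mean [ 529.4 -225.4   38.1] enc [ 493.1 -208.7] 55.0 mid [ 494.1 -206.9
[... 286 characters left out ...]
.5] 21.4 mid [ 502.6 -210.1  101.4] zmed 101.6
  z 125 152 197 mean [ 500.4 -210.8  138.7] enc [ 497.8 -208.9] 19.3 mid [ 498.  -208.4  138.6] zmed 138.0
scene stand blob [257 171  27  32 597] [269.80234506 187.74706868]
  z 5 22 112 mean [475.1 192.4  18.5] enc [470.8 231.5] 139.0 mid [478.2 233.8  18.5] zmed 18.5
  z 25 36 369 mean [498.9 170.9  31.1] enc [468.1 234. ] 139.6 mid [479.6 238.7  30.5] zmed 31.3
  z 36 70 290 mean [468.6 135.   49.1] enc [462.8 229.7] 133.2 mid [467.9 235.3  52.9] zmed 47.0
  z 64 82 175 mean [518.5 144.1  74.4] enc [516.1 147.8] 24.3 mid [515.5 148.   72.4] zmed 75.5
brown [404. 129.  45.]
tin [425. 374.  32.]
dropper [ 496. -357.   70.]
cast [758.  27.  40.]
```

```bash
python3 -m inch '[{"dp":[-142,207,0],"angular":[0,0,0.58],"fingers":0},{"dp":[-142,207,0],"angular":[0,0,0.58],"fingers":0},{"dp":[-142,207,0],"angular":[0,0,0.58],"fingers":0},{"dp":[-142,207,0],"angular":[0,0,0.58],"fingers":0},{"dp":[-142,207,0],"angular":[0,0,0.58],"fingers":0},{"dp":[-142,207,0],"angular":[0,0,0.58],"fingers":0},{"dp":[-285,414,0],"angular":[0,0,1.163],"fingers":0},{"dp":[-285,414,0],"angular":[0,0,1.163],"fingers":0},{"dp":[-285,414,0],"angular":[0,0,1.163],"fingers":0},{"dp":[-285,414,0],"angular":[0,0,1.163],"fingers":0},{"dp":[-285,414,0],"angular":[0,0,1.163],"fingers":0},{"dp":[-285,414,0],"angular":[0,0,1.163],"fingers":0}]' 60
python3 - <<'E'
from h import *
from rig import monitor
P=vision.camera_params("wrist");s=monitor.sense();print(s["clock"],s["eef_pos"],s["tcp_rot"],-P["R"].T@P["t"]-s["eef_pos"]);print(P["R"][2]); print(proj(P,[514,147,75]))
im,d=vision.grab_frame("wrist");cv2.imwrite("pics/w1.png",im);np.save("pics/w1.npy",d)
E
```

```text
clock: 1.15
eef_pos: [514.1, 148.1, 199.2]
tcp_rot: [-3.142, 0.0, -0.006]
contact_force: [-0.4, 0.9, -0.2]
opening: 1.004
1.15 [514.08440336 148.13749202 199.19926504] [-3.14158219e+00  1.20231719e-05 -5.51697555e-03] [  1.18367589  81.21769974 175.00039568]
[-0.00178132 -0.31227385 -0.94999046]
(np.float64(251.70129274247316), np.float64(179.520039806105))
```

View pics/w1.png

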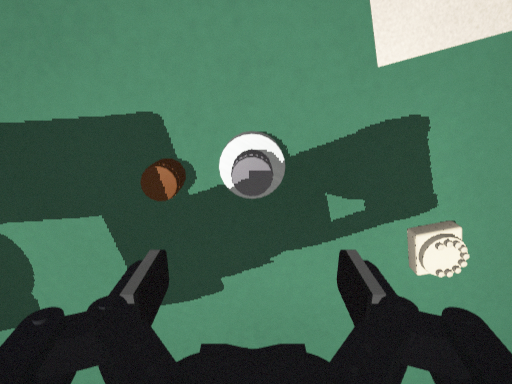

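The wrist view shows the grey cap on the bright disc at (253,175), with the brown one at (163,180) and the cast at (440,250). I'll measure from this view.

```bash
cat >> h.py <<'E'
def circ(X,uv,w,z0,z1,r=None,ctr=None,rmax=None):
    "points with z in band near pixel -> enclosing circle, bbox mid"
    u,v=uv; q=X[max(0,v-w):v+w,max(0,u-w):u+w].reshape(-1,3); q=q[(q[:,2]>z0)&(q[:,2]<z1)]
    if ctr is not None: q=q[np.hypot(q[:,0]-ctr[0],q[:,1]-ctr[1])<rmax]
    c,rad=cv2.minEnclosingCircle(q[:,:2].astype(np.float32))
    return len(q),np.round(c,1),round(rad,1),((q[:,:2].max(0)+q[:,:2].min(0))/2).round(1),np.median(q,0).round(1)
E
python3 - <<'E'
from h import *
P=vision.camera_params("wrist");im=cv2.imread("pics/w1.png");X=cloud(P,np.load("pics/w1.npy"))
print("captop",circ(X,(253,170),45,70,80)); print("disc",circ(X,(253,165),45,26,34))
# colour: disc outline
g=im.astype(int); m=((g[...,1]<g[...,2]+15)&(X[...,2]>15)).astype(np.uint8); m[:,:200]=0;m[:,310:]=0;m[:110]=0;m[230:]=0
c=max(cv2.findContours(m,0,1)[0],key=cv2.contourArea)[:,0]; h=cv2.convexHull(c)[:,0]
p=np.array([ray(P,u,v,30)[:2] for u,v in h]); print("hull fit z30",fitc(p),fitc(p,40),cv2.minEnclosingCircle(p.astype(np.float32)))
E
```

```text
captop (1282, array([518.1, 144.9]), 21.5, array([518.4, 145. ]), array([518.4, 145.9,  75.2]))
disc (1864, array([518.1, 144.4]), 40.0, array([518.5, 144.8]), array([518.5, 158.3,  30.2]))
hull fit z30 (array([518.28597009, 145.40228392,  39.73130684]), np.float64(0.439712757684793)) (array([518.335407  , 145.43325859]), np.float64(0.5207368206852901)) ((518.1683349609375, 145.5487060546875), 40.274898529052734)
```

Wrist, top and scene disagree by up to 4 mm. One look with the tool turned 90° will separate the wrist camera's own bias.

```bash
python3 -m inch '[{"dp":[0,0,0],"angular":[0,0,0.785],"fingers":0},{"dp":[0,0,0],"angular":[0,0,0.785],"fingers":0},{"dp":[0,0,0],"angular":[0,0,0.785],"fingers":0},{"dp":[0,0,0],"angular":[0,0,0.785],"fingers":0},{"dp":[0,0,0],"angular":[0,0,0.785],"fingers":0},{"dp":[0,0,0],"angular":[0,0,0.785],"fingers":0},{"dp":[0,0,0],"angular":[0,0,0.785],"fingers":0}]'
python3 -m inch '[{"dp":[0,0,0],"angular":[0,0,0.78],"fingers":0},{"dp":[0,0,0],"angular":[0,0,0.78],"fingers":0},{"dp":[0,0,0],"angular":[0,0,0.78],"fingers":0},{"dp":[0,0,0],"angular":[0,0,0.78],"fingers":0},{"dp":[0,0,0],"angular":[0,0,0.78],"fingers":0},{"dp":[0,0,0],"angular":[0,0,0.78],"fingers":0},{"dp":[0,0,0],"angular":[0,0,0.78],"fingers":0},{"dp":[0,0,0],"angular":[0,0,0.78],"fingers":0}]'
python3 - <<'E'
from h import *
from rig import monitor
P=vision.camera_params("wrist");s=monitor.sense();print(s["eef_pos"],s["tcp_rot"])
im,d=vision.grab_frame("wrist");cv2.imwrite("pics/w2.png",im);X=cloud(P,d)
u,v=map(int,proj(P,[517,145,75]));print(u,v)
print("captop",circ(X,(u,v),60,70,80,None,(517,145),40)); print("disc",circ(X,(u,v),70,26,34,None,(517,145),55))
E
```

```text
clock: 1.78
eef_pos: [513.3, 150.1, 199.0]
tcp_rot: [3.141, 0.0, -0.792]
contact_force: [-0.2, -0.3, -0.5]
opening: 0.998
clock: 2.45
eef_pos: [513.3, 150.2, 199.0]
tcp_rot: [3.141, -0.0, -1.566]
contact_force: [0.0, -0.0, 0.8]
opening: 1.001
[513.31730672 150.1648284  198.98857016] [ 3.14119308e+00 -1.17459156e-04 -1.56629038e+00]
258 174
captop (1272, array([514.6, 149.7]), 21.5, array([514.6, 149.4]), array([515.5, 150. ,  75.1]))
disc (1845, array([514.4, 149.9]), 39.8, array([514.4, 149.8]), array([527.9, 149.5,  30.1]))
```

View pics/w2.png

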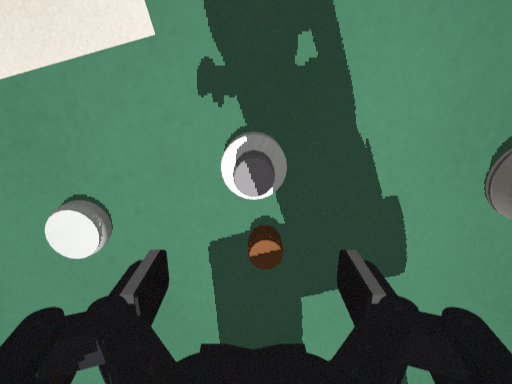

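The first wrist shot was taken while the arm was still settling. I'll turn back and repeat it at rest.

```bash
python3 -m inch '[{"dp":[0,0,0],"angular":[0,0,-0.783],"fingers":0},{"dp":[0,0,0],"angular":[0,0,-0.783],"fingers":0},{"dp":[0,0,0],"angular":[0,0,-0.783],"fingers":0},{"dp":[0,0,0],"angular":[0,0,-0.783],"fingers":0},{"dp":[0,0,0],"angular":[0,0,-0.783],"fingers":0},{"dp":[0,0,0],"angular":[0,0,-0.783],"fingers":0},{"dp":[0,0,0],"angular":[0,0,-0.783],"fingers":0}]'
python3 -m inch '[{"dp":[0,0,0],"angular":[0,0,-0.783],"fingers":0},{"dp":[0,0,0],"angular":[0,0,-0.783],"fingers":0},{"dp":[0,0,0],"angular":[0,0,-0.783],"fingers":0},{"dp":[0,0,0],"angular":[0,0,-0.783],"fingers":0},{"dp":[0,0,0],"angular":[0,0,-0.783],"fingers":0},{"dp":[0,0,0],"angular":[0,0,-0.783],"fingers":0},{"dp":[0,0,0],"angular":[0,0,-0.783],"fingers":0},{"dp":[0,0,0],"angular":[0,0,-0.783],"fingers":0},{"dp":[0,0,0],"angular":[0,0,-0.783],"fingers":0}]'
python3 - <<'E'
from h import *
from rig import monitor
P=vision.camera_params("wrist");s=monitor.sense();print(s["eef_pos"],s["tcp_rot"])
im,d=vision.grab_frame("wrist");cv2.imwrite("pics/w3.png",im);X=cloud(P,d)
u,v=map(int,proj(P,[517,145,75]));print(u,v)
print("captop",circ(X,(u,v),60,70,80,None,(517,145),40)); print("disc",circ(X,(u,v),70,26,34,None,(517,145),55))
print(monitor.sense()["eef_pos"])
E
```

```text
clock: 3.08
eef_pos: [513.4, 150.2, 199.1]
tcp_rot: [3.141, 0.0, -0.772]
contact_force: [0.5, 0.8, 0.2]
opening: 1.0
clock: 3.83
eef_pos: [513.4, 150.1, 199.1]
tcp_rot: [3.142, 0.0, 0.0]
contact_force: [0.4, -0.5, -0.3]
opening: 1.0
[513.42332276 150.14366005 199.09922438] [3.14153651e+00 1.91856821e-04 4.95837489e-04]
255 183
captop (1272, array([514. , 150.8]), 21.6, array([513.6, 150.8]), array([513.6, 151.8,  75.1]))
disc (1848, array([514. , 150.9]), 39.8, array([514.2, 150.9]), array([514.6, 164.3,  30. ]))
[513.43267554 150.14468978 199.12350808]
```

At rest the two views agree: stand and cap axis at about (513.8, 150.1), with a wrist bias under 1 mm. The TCP is already above it, so I descend to z≈35 and grip.

```bash
python3 -m inch '[{"dp":[0,0,40],"angular":[0,0,0],"fingers":0},{"dp":[0,0,80],"angular":[0,0,0],"fingers":0},{"dp":[0,0,120],"angular":[0,0,0],"fingers":0},{"dp":[0,0,150],"angular":[0,0,0],"fingers":0},{"dp":[0,0,164],"angular":[0,0,0],"fingers":0},{"dp":[0,0,164],"angular":[0,0,0],"fingers":0},{"dp":[0,0,164],"angular":[0,0,0],"fingers":60}]' 60
python3 -m inch '[{"dp":[0,0,0],"angular":[0,0,0],"fingers":255},{"dp":[0,0,0],"angular":[0,0,0],"fingers":255},{"dp":[0,0,0],"angular":[0,0,0],"fingers":255},{"dp":[0,0,0],"angular":[0,0,0],"fingers":255},{"dp":[0,0,0],"angular":[0,0,0],"fingers":255},{"dp":[0,0,0],"angular":[0,0,0],"fingers":255}]' 60
python3 -m inch '[{"dp":[0,0,0],"angular":[0,0,0],"fingers":255},{"dp":[0,0,0],"angular":[0,0,0],"fingers":255}]'
python3 - <<'E'
from h import *
im,d=vision.grab_frame("wrist");cv2.imwrite("pics/w4.png",im)
E
```

```text
clock: 4.47
eef_pos: [513.1, 150.0, 34.8]
tcp_rot: [3.141, 0.002, 0.0]
contact_force: [0.5, 0.0, 0.6]
opening: 0.887
clock: 4.97
eef_pos: [514.8, 150.5, 37.3]
tcp_rot: [-3.141, -0.003, 0.001]
contact_force: [-3.5, -0.7, 10.0]
opening: 0.469
clock: 5.13
eef_pos: [514.8, 150.5, 37.3]
tcp_rot: [-3.141, -0.003, 0.001]
contact_force: [-2.8, -0.7, 10.8]
opening: 0.466
```

View pics/w4.png

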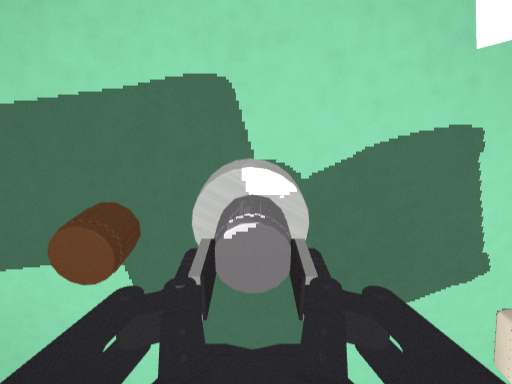

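The picture shows the cap gripped centrally at (253,250). I'll lift it and carry it to the bench at y≈−20.

```bash
python3 -m inch '[{"dp":[0,0,-20],"angular":[0,0,0],"fingers":255},{"dp":[0,0,-45],"angular":[0,0,0],"fingers":255},{"dp":[0,0,-70],"angular":[0,0,0],"fingers":255},{"dp":[0,40,-70],"angular":[0,0,0],"fingers":255},{"dp":[0,80,-70],"angular":[0,0,0],"fingers":255},{"dp":[0,120,-70],"angular":[0,0,0],"fingers":255},{"dp":[0,155,-70],"angular":[0,0,0],"fingers":255},{"dp":[0,170,-50],"angular":[0,0,0],"fingers":255},{"dp":[0,170,-20],"angular":[0,0,0],"fingers":255},{"dp":[0,170,0],"angular":[0,0,0],"fingers":255},{"dp":[0,170,10],"angular":[0,0,0],"fingers":255},{"dp":[0,170,10],"angular":[0,0,0],"fingers":255}]'
python3 - <<'E'
from h import *
from rig import monitor
P=vision.camera_params("wrist");s=monitor.sense();print(s["eef_pos"],s["contact_force"])
im,d=vision.grab_frame("wrist");cv2.imwrite("pics/w5.png",im);X=cloud(P,d)
u,v=map(int,proj(P,s["eef_pos"]+[0,0,38]));print(u,v,circ(X,(u,v),60,s["eef_pos"][2]+30,s["eef_pos"][2]+46,None,s["eef_pos"],26))
E
```

```text
clock: 6.18
eef_pos: [512.6, -19.9, 24.1]
tcp_rot: [-3.142, 0.002, 0.001]
contact_force: [-0.6, 0.1, 0.1]
opening: 0.459
[512.55566299 -19.89700606  24.07955984] [-0.62264953  0.10612158  0.05556751]
250 259 (5068, array([512.6, -17. ]), 24.7, array([512.4, -19.5]), array([513.2, -16.7,  61.8]))
```

View pics/w5.png

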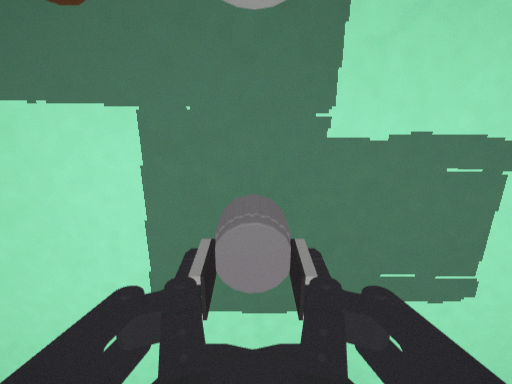

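Foot is about 7 mm below the TCP and the cap is upright. I'll lower it, release, and rise towards a look over the canister.

```bash
python3 -m inch '[{"dp":[0,0,10],"angular":[0,0,0],"fingers":255},{"dp":[0,0,16],"angular":[0,0,0],"fingers":255},{"dp":[0,0,16.5],"angular":[0,0,0],"fingers":255},{"dp":[0,0,16.5],"angular":[0,0,0],"fingers":255},{"dp":[0,0,16.5],"angular":[0,0,0],"fingers":100},{"dp":[0,0,16.5],"angular":[0,0,0],"fingers":60},{"dp":[0,0,16.5],"angular":[0,0,0],"fingers":0},{"dp":[0,0,16.5],"angular":[0,0,0],"fingers":0},{"dp":[0,0,16.5],"angular":[0,0,0],"fingers":0}]'
python3 -m inch '[{"dp":[0,0,-30],"angular":[0,0,0],"fingers":0},{"dp":[0,0,-70],"angular":[0,0,0],"fingers":0},{"dp":[0,0,-110],"angular":[0,0,0],"fingers":0},{"dp":[0,0,-150],"angular":[0,0,0],"fingers":0},{"dp":[0,0,-190],"angular":[0,0,0],"fingers":0},{"dp":[-5,40,-220],"angular":[0,0,0],"fingers":0},{"dp":[-10,80,-230],"angular":[0,0,0],"fingers":0},{"dp":[-15,120,-230],"angular":[0,0,0],"fingers":0},{"dp":[-20,160,-230],"angular":[0,0,0],"fingers":0},{"dp":[-20,186,-230],"angular":[0,0,0],"fingers":0},{"dp":[-20,186,-230],"angular":[0,0,0],"fingers":0},{"dp":[-20,186,-230],"angular":[0,0,0],"fingers":0}]'
python3 -m inch '[{"dp":[0,0,0],"angular":[0,0,0],"fingers":0},{"dp":[0,0,0],"angular":[0,0,0],"fingers":0}]'
python3 - <<'E'
from h import *
from rig import monitor
P=vision.camera_params("wrist");s=monitor.sense();print(s["eef_pos"],s["contact_force"])
im,d=vision.grab_frame("wrist");cv2.imwrite("pics/w6.png",im);X=cloud(P,d)
c=(493.5,-206)
for z,z0,z1,r in [(74,64,80,58),(150,146,156,15),(150,120,156,30),(100,90,112,28)]:
    u,v=map(int,proj(P,[*c,z]));print(u,v,circ(X,(u,v),90,z0,z1,None,c,r))
u,v=map(int,proj(P,[512.5,-17,45]));print("cap",u,v,circ(X,(u,v),60,38,50,None,(512,-17),40))
E
```

```text
clock: 6.98
eef_pos: [513.8, -19.8, 8.9]
tcp_rot: [3.142, -0.0, 0.001]
contact_force: [0.5, 0.4, -0.1]
opening: 1.002
clock: 7.98
eef_pos: [493.4, -207.3, 238.6]
tcp_rot: [-3.141, 0.0, -0.002]
contact_force: [0.2, -0.7, -0.0]
opening: 0.999
clock: 8.15
eef_pos: [493.8, -204.8, 238.5]
tcp_rot: [-3.141, 0.0, 0.002]
contact_force: [0.6, 0.5, -0.6]
opening: 0.999
[ 493.76346516 -204.83436241  238.5284045 ] [ 0.57266336  0.50479599 -0.63329656]
251 170 (3195, array([ 492.8, -204.9]), 48.9, array([ 493.2, -204.8]), array([ 493.7, -191.1,   72.2]))
251 189 (295, array([ 492.9, -204.9]), 11.6, array([ 493.1, -205. ]), array([ 493.1, -203.1,  149.4]))
251 189 (1111, array([ 493. , -204.9]), 21.2, array([ 493., -205.]), array([ 493.1, -197.6,  136.8]))
251 176 (230, array([ 493., -202.]), 21.1, array([ 493. , -203.3]), array([ 492.8, -191.5,  101.3]))
cap 269 -7 (612, array([514. , -25.2]), 20.7, array([514. , -32.8]), array([514. , -31. ,  44.9]))
```

View pics/w6.png

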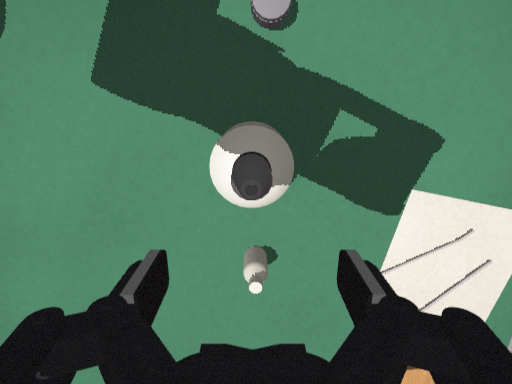

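The canister and spout axis comes out at about (492.8, −205.7), and the spout is upright at (252,178). The set-down cap stands upright at (270,8). Descending on the spout.

```bash
python3 -m inch '[{"dp":[-1,0.8,40],"angular":[0,0,0],"fingers":0},{"dp":[-1,0.8,80],"angular":[0,0,0],"fingers":0},{"dp":[-1,0.8,115],"angular":[0,0,0],"fingers":0},{"dp":[-1,0.8,140],"angular":[0,0,0],"fingers":0},{"dp":[-1,0.8,153],"angular":[0,0,0],"fingers":0},{"dp":[-1,0.8,153],"angular":[0,0,0],"fingers":0},{"dp":[-1,0.8,153],"angular":[0,0,0],"fingers":60}]' 40
python3 -m inch '[{"dp":[0,0,0],"angular":[0,0,0],"fingers":255},{"dp":[0,0,0],"angular":[0,0,0],"fingers":255},{"dp":[0,0,0],"angular":[0,0,0],"fingers":255},{"dp":[0,0,0],"angular":[0,0,0],"fingers":255},{"dp":[0,0,0],"angular":[0,0,0],"fingers":255},{"dp":[0,0,0],"angular":[0,0,0],"fingers":255},{"dp":[0,0,0],"angular":[0,0,0],"fingers":255},{"dp":[0,0,-15],"angular":[0,0,0],"fingers":255},{"dp":[0,0,-40],"angular":[0,0,0],"fingers":255},{"dp":[0,0,-70],"angular":[0,0,0],"fingers":255},{"dp":[0,0,-70],"angular":[0,0,0],"fingers":255},{"dp":[0,0,-70],"angular":[0,0,0],"fingers":255}]'
python3 - <<'E'
from h import *
from rig import monitor
P=vision.camera_params("wrist");s=monitor.sense();print(s["eef_pos"],s["contact_force"])
im,d=vision.grab_frame("wrist");cv2.imwrite("pics/w7.png",im);X=cloud(P,d);e=s["eef_pos"]
u,v=map(int,proj(P,e+[0,0,60]));print(u,v,circ(X,(u,v),70,e[2]+40,e[2]+80,None,e,30))
E
```

```text
clock: 8.78
eef_pos: [492.8, -205.7, 85.4]
tcp_rot: [-3.141, 0.001, 0.002]
contact_force: [0.1, 0.4, -0.0]
opening: 0.883
clock: 9.78
eef_pos: [493.7, -207.1, 157.0]
tcp_rot: [3.14, -0.002, 0.001]
contact_force: [-0.1, -0.3, -0.2]
opening: 0.436
[ 493.65009734 -207.11728681  156.97520946] [-0.11922364 -0.32616218 -0.21343626]
251 284 (6803, array([ 493.6, -199.5]), 29.0, array([ 493.6, -203.4]), array([ 494.1, -197.5,  214.1]))
```

View pics/w7.png

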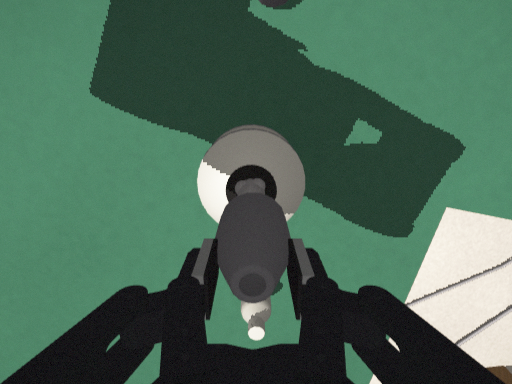

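Run:
```python
from h import *
from rig import monitor
P=vision.camera_params("wrist");s=monitor.sense();e=s["eef_pos"];print(e,s["tcp_rot"])
im,d=vision.grab_frame("wrist");X=cloud(P,d)
q=X[200:320,200:300].reshape(-1,3);q=q[(np.hypot(*(q[:,:2]-e[:2]).T)<30)]
zm=np.percentile(q[q[:,2]<e[2]+75,2],99);print("top",zm-e[2])
t=q[(q[:,2]>zm-3)&(q[:,2]<zm+2)];print(len(t),cv2.minEnclosingCircle((t[:,:2]-e[:2]).astype(np.float32)))
for lo in (25,30,35,45,50,55): # side bands, x centre and max y extent
    b=q[(q[:,2]>e[2]+lo)&(q[:,2]<e[2]+lo+3)]-e
    if len(b): print(lo,len(b),b.min(0).round(1),b.max(0).round(1))
# neck
n=X[140:230,190:310].reshape(-1,3); n=n[(n[:,2]>100)&(n[:,2]<110)]; print("neck",len(n),cv2.minEnclosingCircle(n[:,:2].astype(np.float32)) if len(n) else 0)
```

```text
[ 492.70165124 -206.70544416  155.68507429] [ 3.14136763e+00 -2.74187707e-04  9.44293081e-04]
top 71.83347441562728
465 ((-0.2231607437133789, 1.353775978088379), 23.37569236755371)
25 156 [-20.3 -16.8  25. ] [19.8 23.3 28. ]
30 322 [-19.  -15.6  30. ] [20.5 23.2 33. ]
35 421 [-24.4 -14.1  35. ] [24.2 21.7 38. ]
45 548 [-24.4 -10.6  45. ] [23.6 18.2 48. ]
50 543 [-24.2  -9.7  50. ] [22.7 16.1 53. ]
55 521 [-23.2 -10.3  55. ] [21.9 14.5 58. ]
neck 82 ((493.0426330566406, -199.372802734375), 9.045710563659668)
```

The spout is upright in the jaws and centred within about 1 mm. Carrying it to the peg.

```bash
python3 -m inch '[{"dp":[2,-40,0],"angular":[0,0,0],"fingers":255},{"dp":[5,-80,0],"angular":[0,0,0],"fingers":255},{"dp":[8,-120,0],"angular":[0,0,0],"fingers":255},{"dp":[11,-160,0],"angular":[0,0,0],"fingers":255},{"dp":[14,-200,0],"angular":[0,0,0],"fingers":255},{"dp":[17,-240,0],"angular":[0,0,0],"fingers":255},{"dp":[19,-280,0],"angular":[0,0,0],"fingers":255},{"dp":[20,-320,0],"angular":[0,0,0],"fingers":255},{"dp":[21,-345,0],"angular":[0,0,0],"fingers":255},{"dp":[21,-356,0],"angular":[0,0,0],"fingers":255},{"dp":[21,-356,0],"angular":[0,0,0],"fingers":255},{"dp":[21,-356,0],"angular":[0,0,0],"fingers":255}]'
python3 -m inch '[{"dp":[0,0,30],"angular":[0,0,0],"fingers":255},{"dp":[0,0,60],"angular":[0,0,0],"fingers":255},{"dp":[0,0,80],"angular":[0,0,0],"fingers":255},{"dp":[0,0,80],"angular":[0,0,0],"fingers":255},{"dp":[0,0,80],"angular":[0,0,0],"fingers":255}]'
python3 - <<'E'
from h import *
im,d=vision.grab_frame("wrist");cv2.imwrite("pics/w8.png",im)
im,d=vision.grab_frame("scene");cv2.imwrite("pics/s8.png",cv2.resize(im[110:250,190:350],(640,560),interpolation=2))
E
```

```text
clock: 10.88
eef_pos: [512.7, 148.9, 154.6]
tcp_rot: [3.141, 0.002, 0.002]
contact_force: [-0.1, -0.5, -0.1]
opening: 0.43
clock: 11.3
eef_pos: [512.6, 147.6, 74.9]
tcp_rot: [3.14, 0.003, -0.001]
contact_force: [1.1, 0.7, -0.5]
opening: 0.44
```

View pics/w8.png

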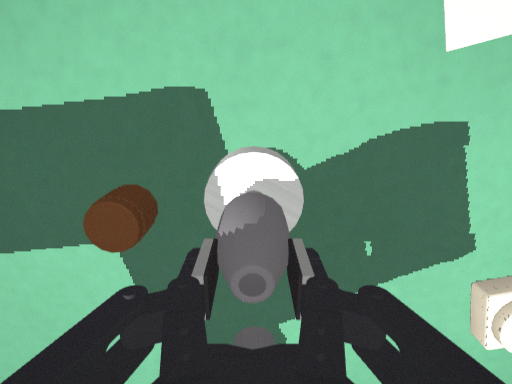

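View pics/s8.png

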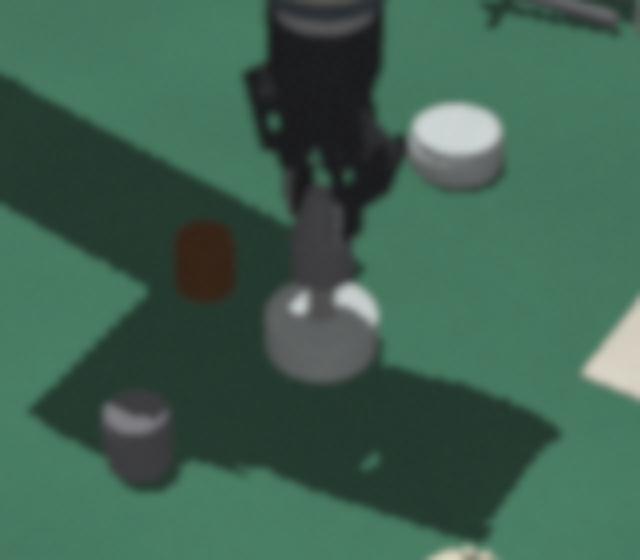

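Both views show the spout upright over the stand: (253,240) in the wrist view and (320,240) in the scene crop. I'll correct by about 2 mm and lower.

```bash
python3 -m inch '[{"dp":[1,-1.8,0],"angular":[0,0,0],"fingers":255},{"dp":[1,-1.8,10],"angular":[0,0,0],"fingers":255},{"dp":[1,-1.8,22],"angular":[0,0,0],"fingers":255},{"dp":[1,-1.8,32],"angular":[0,0,0],"fingers":255},{"dp":[1,-1.8,37],"angular":[0,0,0],"fingers":255},{"dp":[1,-1.8,37],"angular":[0,0,0],"fingers":255},{"dp":[1,-1.8,37],"angular":[0,0,0],"fingers":255}]'
```

```text
clock: 11.98
eef_pos: [514.5, 151.2, 38.4]
tcp_rot: [3.142, 0.0, 0.001]
contact_force: [-0.8, 0.3, -0.1]
opening: 0.436
```

```bash
python3 -m inch '[{"dp":[0,0.8,1],"angular":[0,0,0],"fingers":255},{"dp":[0,0.8,1],"angular":[0,0,0],"fingers":255},{"dp":[0,0.8,1],"angular":[0,0,0],"fingers":255}]'
python3 -m inch '[{"dp":[0,0,0],"angular":[0,0,0],"fingers":100},{"dp":[0,0,0],"angular":[0,0,0],"fingers":60},{"dp":[0,0,0],"angular":[0,0,0],"fingers":0},{"dp":[0,0,0],"angular":[0,0,0],"fingers":0},{"dp":[0,0,0],"angular":[0,0,0],"fingers":0},{"dp":[0,0,-20],"angular":[0,0,0],"fingers":0},{"dp":[0,0,-55],"angular":[0,0,0],"fingers":0},{"dp":[0,0,-95],"angular":[0,0,0],"fingers":0},{"dp":[0,0,-135],"angular":[0,0,0],"fingers":0},{"dp":[0,0,-160],"angular":[0,0,0],"fingers":0},{"dp":[0,0,-160],"angular":[0,0,0],"fingers":0},{"dp":[0,0,-160],"angular":[0,0,0],"fingers":0}]'
python3 -m inch '[{"dp":[0,0,0],"angular":[0,0,0],"fingers":0},{"dp":[0,0,0],"angular":[0,0,0],"fingers":0}]'
python3 - <<'E'
from h import *
from rig import monitor
P=vision.camera_params("wrist");s=monitor.sense();print(s["eef_pos"],s["contact_force"])
im,d=vision.grab_frame("wrist");cv2.imwrite("pics/w9.png",im);X=cloud(P,d);c=(514,150.5)
u,v=map(int,proj(P,[*c,100]))
print("top",circ(X,(u,v),70,96,106,None,c,25)); print("disc",circ(X,(u,v),80,26,34,None,c,55)); print(circ(X,(u,v),80,50,104,None,c,35))
E
```

```text
clock: 12.23
eef_pos: [514.9, 150.6, 38.1]
tcp_rot: [-3.141, -0.001, 0.001]
contact_force: [-0.5, 1.2, 3.9]
opening: 0.438
clock: 13.23
eef_pos: [515.5, 150.6, 199.2]
tcp_rot: [-3.141, -0.003, 0.001]
contact_force: [-0.7, -0.1, -0.4]
opening: 0.999
clock: 13.4
eef_pos: [513.4, 150.0, 196.1]
tcp_rot: [3.141, 0.003, 0.001]
contact_force: [0.2, -0.5, 0.0]
opening: 1.0
[513.40848503 150.0231351  196.06204894] [ 0.16110381 -0.52072371  0.02449513]
top (291, array([515.9, 152.5]), 11.4, array([515.9, 153.3]), array([515.4, 154.7,  99.6]))
disc (1976, array([513.7, 150.8]), 39.9, array([514.3, 151. ]), array([510.7, 161. ,  30.1]))
(1313, array([515.6, 152.3]), 22.1, array([515.4, 153.5]), array([515.3, 160.4,  83.1]))
```

View pics/w9.png

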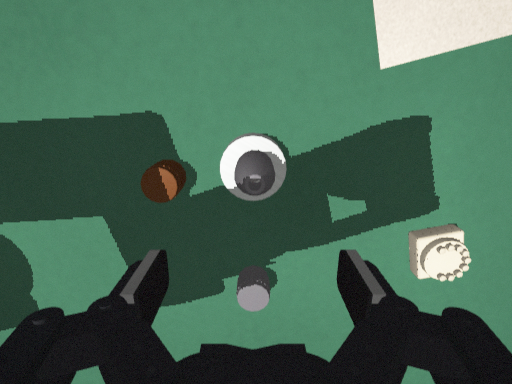

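The spout is parked at (255,172), upright, top at z≈99.6 so its foot is down, and about 2.5 mm off axis. The cap stands at (253,290). Next I'll look at the bare neck.

```bash
python3 -m inch '[{"dp":[-2,40,-15],"angular":[0,0,0],"fingers":0},{"dp":[-5,80,-15],"angular":[0,0,0],"fingers":0},{"dp":[-8,120,-15],"angular":[0,0,0],"fingers":0},{"dp":[-11,160,-15],"angular":[0,0,0],"fingers":0},{"dp":[-14,200,-15],"angular":[0,0,0],"fingers":0},{"dp":[-17,240,-15],"angular":[0,0,0],"fingers":0},{"dp":[-19,280,-15],"angular":[0,0,0],"fingers":0},{"dp":[-20,320,-15],"angular":[0,0,0],"fingers":0},{"dp":[-20.6,345,-15],"angular":[0,0,0],"fingers":0},{"dp":[-20.6,355,-15],"angular":[0,0,0],"fingers":0},{"dp":[-20.6,355,-15],"angular":[0,0,0],"fingers":0},{"dp":[-20.6,355,-15],"angular":[0,0,0],"fingers":0}]'
python3 -m inch '[{"dp":[0,0,0],"angular":[0,0,0],"fingers":0},{"dp":[0,0,0],"angular":[0,0,0],"fingers":0},{"dp":[0,0,0],"angular":[0,0,0],"fingers":0},{"dp":[0,0,0],"angular":[0,0,0],"fingers":0}]'
python3 - <<'E'
from h import *
from rig import monitor
P=vision.camera_params("wrist");s=monitor.sense();print(s["eef_pos"],s["contact_force"])
im,d=vision.grab_frame("wrist");cv2.imwrite("pics/w10.png",im);cv2.imwrite("pics/w10c.png",cv2.resize(im[110:240,180:330],(750,650)[:2],interpolation=2)[:600]);X=cloud(P,d);c=(492.8,-205.7)
u,v=map(int,proj(P,[*c,90]));print(u,v)
for z0,z1,r in [(104,108,12),(76,83,30),(60,77,60),(84,102,18),(97,110,16)]:print(z0,circ(X,(u,v),80,z0,z1,None,c,r))
E
```

```text
clock: 14.45
eef_pos: [493.8, -204.0, 211.7]
tcp_rot: [-3.14, 0.002, -0.0]
contact_force: [0.1, 0.8, -0.4]
opening: 1.002
clock: 14.78
eef_pos: [494.5, -203.7, 212.8]
tcp_rot: [-3.142, -0.0, 0.002]
contact_force: [-0.7, 0.3, 0.3]
opening: 0.999
[ 494.47227939 -203.66239196  212.7739423 ] [-0.6872102   0.2774094   0.28087919]
250 180
104 (197, array([ 493.1, -204.9]), 8.6, array([ 492.7, -205.2]), array([ 492.7, -204.4,  106. ]))
76 (809, array([ 494.1, -206.6]), 24.6, array([ 493.1, -205.3]), array([ 493.5, -199.9,   80. ]))
60 (4826, array([ 493.1, -205.3]), 51.9, array([ 492.8, -205.5]), array([ 493.4, -194.9,   71.9]))
84 (316, array([ 493.1, -205. ]), 15.6, array([ 492.6, -205.1]), array([ 492.7, -197.7,   95.1]))
97 (401, array([ 493.1, -205.3]), 11.9, array([ 493.1, -205.3]), array([ 492.7, -203.4,  103.9]))
```

View pics/w10c.png

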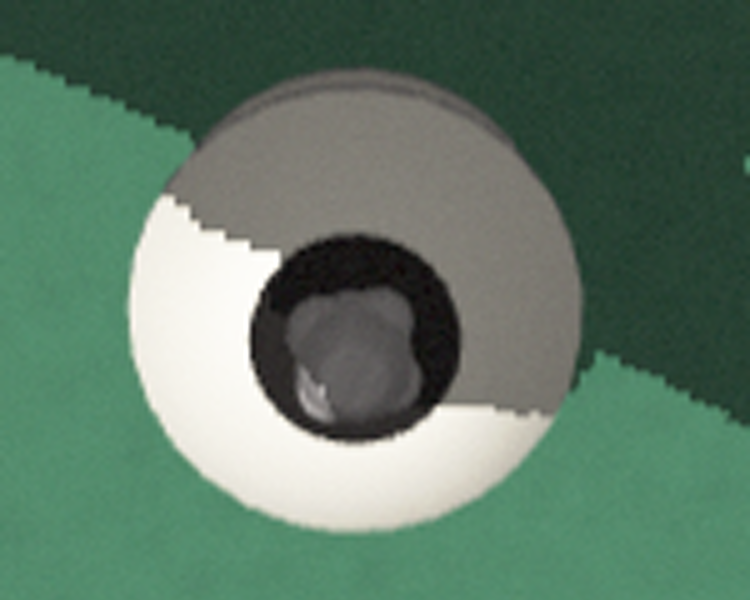

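The neck with its four balls shows at crop (355,345), giving a neck axis of about (492.9, −205.9). Back to the cap for a check look.

```bash
python3 -m inch '[{"dp":[4,-40,0],"angular":[0,0,0],"fingers":0},{"dp":[8,-80,0],"angular":[0,0,0],"fingers":0},{"dp":[12,-120,15],"angular":[0,0,0],"fingers":0},{"dp":[16,-155,40],"angular":[0,0,0],"fingers":0},{"dp":[19,-180,60],"angular":[0,0,0],"fingers":0},{"dp":[19,-184,62],"angular":[0,0,0],"fingers":0},{"dp":[19,-184,62],"angular":[0,0,0],"fingers":0},{"dp":[19,-184,62],"angular":[0,0,0],"fingers":0},{"dp":[19,-184,62],"angular":[0,0,0],"fingers":0},{"dp":[19,-184,62],"angular":[0,0,0],"fingers":0}]'
python3 - <<'E'
from h import *
from rig import monitor
P=vision.camera_params("wrist");s=monitor.sense();print(s["eef_pos"],s["contact_force"])
im,d=vision.grab_frame("wrist");cv2.imwrite("pics/w11.png",im);X=cloud(P,d);c=(514,-19.5)
u,v=map(int,proj(P,[*c,45]));print(u,v,circ(X,(u,v),80,41,49,None,c,35))
E
```

```text
clock: 15.67
eef_pos: [513.8, -21.7, 151.7]
tcp_rot: [3.141, -0.002, -0.0]
contact_force: [0.7, 0.1, 0.4]
opening: 0.997
[513.79496617 -21.68397113 151.69695633] [0.68723376 0.09146517 0.35628819]
251 180 (1423, array([514.4, -19.4]), 21.6, array([514.2, -19.4]), array([514.2, -18.5,  45.1]))
```

View pics/w11.png

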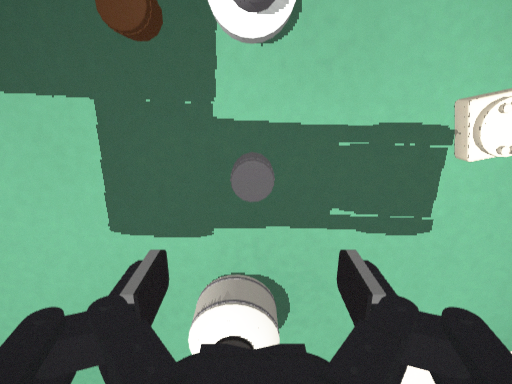

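The grey cap is at (252,178), world (514.0, −20.1). Descending to grip it, now with 100 N.

```bash
python3 -m inch '[{"dp":[0,-1.5,35],"angular":[0,0,0],"fingers":0},{"dp":[0,-1.5,75],"angular":[0,0,0],"fingers":0},{"dp":[0,-1.5,115],"angular":[0,0,0],"fingers":0},{"dp":[0,-1.5,135],"angular":[0,0,0],"fingers":0},{"dp":[0,-1.5,145],"angular":[0,0,0],"fingers":0},{"dp":[0,-1.5,145],"angular":[0,0,0],"fingers":0},{"dp":[0,-1.5,145],"angular":[0,0,0],"fingers":60}]' 100
python3 -m inch '[{"dp":[0,0,0],"angular":[0,0,0],"fingers":255},{"dp":[0,0,0],"angular":[0,0,0],"fingers":255},{"dp":[0,0,0],"angular":[0,0,0],"fingers":255},{"dp":[0,0,0],"angular":[0,0,0],"fingers":255},{"dp":[0,0,0],"angular":[0,0,0],"fingers":255},{"dp":[0,0,0],"angular":[0,0,0],"fingers":255},{"dp":[0,0,0],"angular":[0,0,0],"fingers":255}]' 100
python3 -m inch '[{"dp":[0,0,-40],"angular":[0,0,0],"fingers":255},{"dp":[0,0,-80],"angular":[0,0,0],"fingers":255},{"dp":[0,0,-120],"angular":[0,0,0],"fingers":255},{"dp":[0,0,-140],"angular":[0,0,0],"fingers":255},{"dp":[0,0,-140],"angular":[0,0,0],"fingers":255},{"dp":[0,0,-140],"angular":[0,0,0],"fingers":255},{"dp":[0,0,-140],"angular":[0,0,0],"fingers":255},{"dp":[0,0,-140],"angular":[0,0,0],"fingers":255}]'
python3 - <<'E'
from h import *
from rig import monitor
P=vision.camera_params("wrist");s=monitor.sense();e=s["eef_pos"];print(e,s["tcp_rot"],s["contact_force"])
im,d=vision.grab_frame("wrist");cv2.imwrite("pics/w12.png",im);X=cloud(P,d)
u,v=map(int,proj(P,e+[0,0,38]));print(u,v);q=X[v-45:v+60,u-45:u+45].reshape(-1,3)-e;q=q[np.hypot(q[:,0],q[:,1])<26]
h,ed=np.histogram(q[:,2],np.arange(0,60,1));print([(int(a),int(k)) for a,k in zip(ed,h) if k>60])
t=q[(abs(q[:,0])<18)&(q[:,2]>30)&(q[:,2]<44)];print(np.median(t,0),t.min(0),t.max(0))
A=np.c_[t[:,:2],np.ones(len(t))]; k=abs(t[:,2]-np.median(t[:,2]))<3; print("plane",np.linalg.lstsq(A[k],t[k,2],rcond=None)[0])
E
```

```text
clock: 16.3
eef_pos: [513.8, -19.6, 6.4]
tcp_rot: [3.142, -0.001, 0.0]
contact_force: [0.7, -0.0, -0.3]
opening: 0.884
clock: 16.88
eef_pos: [514.5, -19.3, 8.2]
tcp_rot: [3.141, -0.003, 0.001]
contact_force: [-4.4, -0.8, 18.8]
opening: 0.441
clock: 17.55
eef_pos: [512.1, -19.1, 144.6]
tcp_rot: [-3.142, 0.002, 0.001]
contact_force: [-0.1, -0.3, 0.1]
opening: 0.436
[512.07791998 -19.08511789 144.61919777] [-3.14155240e+00  1.95129821e-03  1.07943306e-03] [-0.06657804 -0.32396436  0.05201804]
250 259
[(28, 90), (29, 83), (34, 76), (35, 439), (36, 2381), (37, 1381), (38, 86)]
[ 0.0542457   2.22964964 36.72673623] [-17.99621339 -22.11167795  30.00575221] [17.99639366 21.37341887 43.73556391]
plane [-6.67313685e-03 -8.59874579e-03  3.67183847e+01]
```

View pics/w12.png

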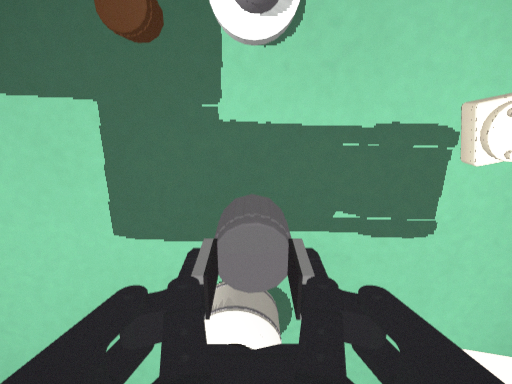

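The cap is gripped squarely at (252,250), upright to 0.01 rad, with its foot about 8.3 mm below the TCP. Moving above the neck.

```bash
python3 -m inch '[{"dp":[-4,40,0],"angular":[0,0,0],"fingers":255},{"dp":[-8,80,0],"angular":[0,0,0],"fingers":255},{"dp":[-12,120,0],"angular":[0,0,0],"fingers":255},{"dp":[-16,155,0],"angular":[0,0,0],"fingers":255},{"dp":[-19,178,5],"angular":[0,0,0],"fingers":255},{"dp":[-19.5,186,15],"angular":[0,0,0],"fingers":255},{"dp":[-19.5,186,19],"angular":[0,0,0],"fingers":255},{"dp":[-19.5,186,19],"angular":[0,0,0],"fingers":255},{"dp":[-19.5,186,19],"angular":[0,0,0],"fingers":255},{"dp":[-19.5,186,19],"angular":[0,0,0],"fingers":255},{"dp":[-19.5,186,19],"angular":[0,0,0],"fingers":255},{"dp":[-19.5,186,19],"angular":[0,0,0],"fingers":255}]'
python3 -m inch '[{"dp":[0,0,0],"angular":[0,0,0],"fingers":255},{"dp":[0,0,0],"angular":[0,0,0],"fingers":255},{"dp":[0,0,0],"angular":[0,0,0],"fingers":255}]'
python3 - <<'E'
from h import *
from rig import monitor
for n in range(3):
    P=vision.camera_params("wrist");s=monitor.sense();e=s["eef_pos"];print(e,s["tcp_rot"],s["contact_force"])
    im,d=vision.grab_frame("wrist")
cv2.imwrite("pics/w13.png",im);X=cloud(P,d)
c=(492.8,-205.7);u,v=map(int,proj(P,[*c,74]));print(circ(X,(u,v),110,58,77,None,c,60))
E
```

```text
clock: 18.6
eef_pos: [494.2, -204.4, 127.0]
tcp_rot: [3.141, -0.0, 0.002]
contact_force: [-0.7, -0.6, 0.6]
opening: 0.437
clock: 18.85
eef_pos: [493.9, -205.0, 126.9]
tcp_rot: [3.141, -0.0, 0.001]
contact_force: [0.4, -0.2, -0.5]
opening: 0.436
[ 493.88480438 -205.04534899  126.86837767] [ 3.14144516e+00 -2.90794871e-04  1.24685979e-03] [ 0.37133955 -0.20625738 -0.48069647]
[ 493.85213346 -205.09670625  126.83112663] [ 3.14147114e+00 -2.20629735e-04  1.15092589e-03] [-0.14744199 -0.46806004 -0.39504873]
[ 493.82104658 -205.14541754  126.79287475] [ 3.14152498e+00 -1.87313220e-04  1.00259335e-03] [-0.08521877  0.17128696 -0.02898559]
(6594, array([ 493.3, -205.5]), 52.2, array([ 492.9, -198.3]), array([ 492.5, -183.4,   71.6]))
```

View pics/w13.png

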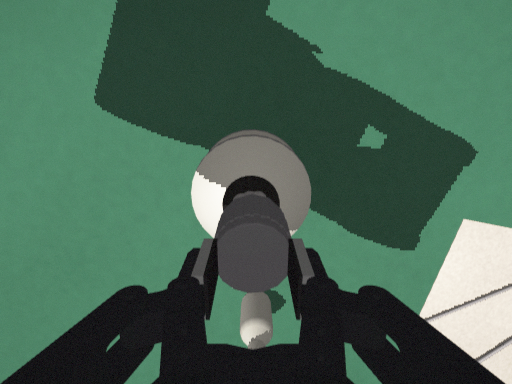

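The cap sits above the neck; I'll trim x by −0.8 and ease it down over the taper to just above the balls.

```bash
python3 -m inch '[{"dp":[-0.8,0,0],"angular":[0,0,0],"fingers":255},{"dp":[-0.8,0,6],"angular":[0,0,0],"fingers":255},{"dp":[-0.8,0,12],"angular":[0,0,0],"fingers":255},{"dp":[-0.8,0,17],"angular":[0,0,0],"fingers":255},{"dp":[-0.8,0,21],"angular":[0,0,0],"fingers":255},{"dp":[-0.8,0,22],"angular":[0,0,0],"fingers":255},{"dp":[-0.8,0,22],"angular":[0,0,0],"fingers":255},{"dp":[-0.8,0,22],"angular":[0,0,0],"fingers":255}]'
```

```text
clock: 19.67
eef_pos: [493.0, -205.2, 104.6]
tcp_rot: [-3.141, 0.0, 0.001]
contact_force: [-0.7, 0.5, -1.0]
opening: 0.435
```

```bash
python3 -m inch '[{"dp":[0,0,2],"angular":[0,0,0],"fingers":255},{"dp":[0,0,4],"angular":[0,0,0],"fingers":255},{"dp":[0,0,6],"angular":[0,0,0],"fingers":255},{"dp":[0,0,6],"angular":[0,0,0],"fingers":255},{"dp":[0,0,6],"angular":[0,0,0],"fingers":255}]'
python3 -m inch '[{"dp":[0,0,1.5],"angular":[0,0,0],"fingers":255},{"dp":[0,0,3],"angular":[0,0,0],"fingers":255},{"dp":[0,0,4],"angular":[0,0,0],"fingers":255},{"dp":[0,0,4],"angular":[0,0,0],"fingers":255}]'
```

```text
clock: 20.08
eef_pos: [492.9, -205.3, 99.1]
tcp_rot: [3.141, -0.0, 0.001]
contact_force: [-1.5, -0.4, 5.3]
opening: 0.441
clock: 20.42
eef_pos: [492.8, -205.1, 94.5]
tcp_rot: [-3.141, 0.0, 0.001]
contact_force: [-0.6, -0.3, -1.3]
opening: 0.436
```

```bash
python3 -m inch '[{"dp":[0,0,2],"angular":[0,0,0],"fingers":255},{"dp":[0,0,4],"angular":[0,0,0],"fingers":255},{"dp":[0,0,6],"angular":[0,0,0],"fingers":255},{"dp":[0,0,6],"angular":[0,0,0],"fingers":255},{"dp":[0,0,6],"angular":[0,0,0],"fingers":255}]'
python3 -m inch '[{"dp":[0,0,1.5],"angular":[0,0,0],"fingers":255},{"dp":[0,0,3],"angular":[0,0,0],"fingers":255},{"dp":[0,0,3],"angular":[0,0,0],"fingers":255},{"dp":[0,0,3],"angular":[0,0,0],"fingers":255}]'
```

```text
clock: 20.83
eef_pos: [492.7, -205.1, 88.4]
tcp_rot: [-3.141, 0.001, 0.001]
contact_force: [-1.2, -0.1, -2.4]
opening: 0.436
clock: 21.17
eef_pos: [493.2, -205.2, 86.1]
tcp_rot: [3.141, -0.0, 0.001]
contact_force: [-2.6, 0.8, 5.1]
opening: 0.438
```

```bash
python3 -m inch '[{"dp":[0,0,1],"angular":[0,0,0],"fingers":255},{"dp":[0,0,1.7],"angular":[0,0,0],"fingers":255},{"dp":[0,0,1.7],"angular":[0,0,0],"fingers":255},{"dp":[0,0,1.7],"angular":[0,0,0],"fingers":255},{"dp":[0,0,1.7],"angular":[0,0,0],"fingers":255},{"dp":[0,0,1.7],"angular":[0,0,0],"fingers":255}]'
python3 - <<'E'
from h import *
from rig import monitor
P=vision.camera_params("wrist");s=monitor.sense();e=s["eef_pos"];print(e,s["tcp_rot"],s["contact_force"])
im,d=vision.grab_frame("wrist");cv2.imwrite("pics/w14.png",im);X=cloud(P,d)
u,v=map(int,proj(P,e+[0,0,38]));q=X[v-45:v+60,u-45:u+45].reshape(-1,3);q=q[(np.hypot(*(q-e)[:,:2].T)<20)&(abs(q[:,0]-e[0])<17)]
h,ed=np.histogram(q[:,2],np.arange(110,135,1));print([(int(a),int(k)) for a,k in zip(ed,h) if k>60])
t=q[(q[:,2]>e[2]+33)&(q[:,2]<e[2]+40)]; print(np.median(t,0))
im,d=vision.grab_frame("scene");cv2.imwrite("pics/s14.png",cv2.resize(im[120:300,80:330],(750,540),interpolation=2))
print(monitor.sense()["eef_pos"],monitor.sense()["contact_force"])
E
```

```text
clock: 21.67
eef_pos: [493.2, -205.3, 84.7]
tcp_rot: [3.141, -0.001, 0.001]
contact_force: [-2.5, 1.1, 7.9]
opening: 0.438
[ 493.22830251 -205.26647652   84.72807297] [ 3.14136724e+00 -6.18860763e-04  1.01688264e-03] [-2.47877606  1.05651424  7.85685006]
[(120, 505), (121, 2305), (122, 817)]
[ 493.21248256 -204.17970503  121.60349741]
[ 493.26068961 -205.28046717   84.73326642] [-3.30023872  1.45518654  8.35369991]
```

View pics/w14.png

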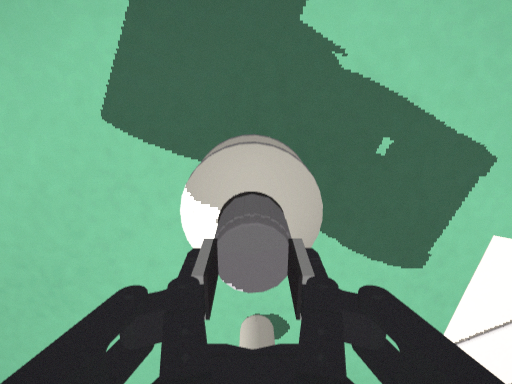

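View pics/s14.png

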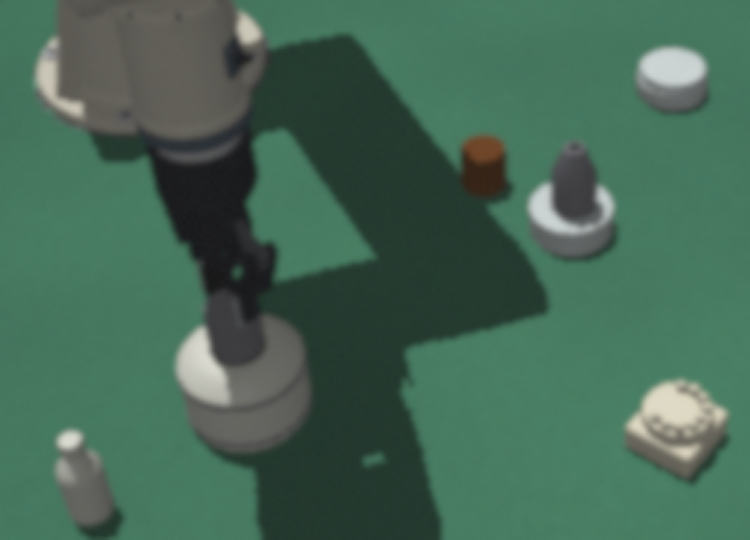

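The wrist view shows the cap on the neck at (252,245), and its top at z 121.6 puts the seal squeeze at about 3.4 mm. The scene crop shows the spout upright on the stand at (575,190), with the dropper, cast and tin in place. The reading is steady at about 8 N, so I'm handing in.

Run:
```python
from rig import sign_off, monitor
s=monitor.sense();print(s["eef_pos"],s["contact_force"]);print(sign_off())
```

```text
[ 493.26068961 -205.28046717   84.73326642] [-3.30023872  1.45518654  8.35369991]
the job is handed in; nothing more can be done
None
```

The spout is parked on the peg and released. The snap cap is clicked onto the neck and still gripped and pressed down. I handed the job in at about 21.8 s of the allowed 67 s; `sign_off()` gives no verdict.

I put the cap on the bench, moved the spout from the neck to the peg, then picked the cap up again with 100 N and pressed it on. The click showed as the push force rising to about 5 N and then reversing to −2.4 N as the balls drew the cap down.

**Last checks:**
- **Cap:** its top was at z = 121.6 mm, so its foot is about 3.4 mm below the seal's rest level. That is my estimate of the seal squeeze. The upward force on the tool held at about 8 N. The cap was upright, and within about 1 mm of the neck axis going by the TCP position.
- **Spout:** right after release its top was at z = 99.6 mm, which means its foot is down on the stand. It stood about 2.5 mm off the peg axis. The final scene picture shows it still upright.
- **Dropper, cast and tin:** they look undisturbed in the final picture; I did not measure their positions again.

**What disagreed:**
- The top and scene cameras placed the stand and canister 2–4 mm away from where the wrist camera did. I used the wrist camera, after two looks at rest with the tool turned 90° agreed to about 1 mm.
- The very first wrist measurement was taken while the arm was still settling, so I discarded it.

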